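# Pull the heat-sink plug from a bicycle head tube

### The arm

A 7-joint arm with a two-finger parallel gripper is mounted at the origin on the work surface. World frame = base frame: x ahead of the robot, y to its left, z up, the work surface at z = 0. Lengths are in m, angles in rad, forces in N, time in s.
With the tool pointing down it reaches from about 0.35 to 0.9 m from the base axis. Payload 7.2 kg.
Tool frame: the origin (TCP) lies at the very end of the fingers, on their centre line; the grasp point (between the pads) lies 19 mm behind it; z points along the fingers, x is the direction in which the jaws open and shut, and the axes are right-handed (so a half turn about z gives the same grasp; the last joint's range is limited). The gripper opens to 88 mm and grips with 3 to 60 N. Pads are 20 mm wide; open, the fingers measure 115 mm over their backs; the gripper's body (75 mm by 178 mm) begins 61 mm behind the grasp point.
Start: joints at [1.258, 0.411, -0.013, 1.596, 0.006, 1.134, -0.082], TCP at [0.151, -0.606, 0.223] pointing down, gripper open.
Joint ranges: [-2.95, 2.95], [-0.29, 1.99], [-1.47, 1.44], [0.14, 2.54], [-1.03, 4.17], [0.13, 1.85], [-2.86, 2.86]. Speed limits (rad/s): [2.39, 2.39, 3.01, 3.01, 3.14, 3.14, 3.14].

### API

Orientations are given as a unit quaternion [w, x, y, z].
In Python, from station import ctrl gives the robot as it stands.
- The arm moves only by the tool apply_moves, never from a script. Its argument "deltas" is a list of rows, each a list of 3 entries, a list of its own where there are three numbers: the opening in per cent of the stroke, from 0 (shut) to 100 (fully open), then the shift along the tool's x, y, z in cm, then the turn about the tool's z in rad. A call has exactly 10 rows; each row shifts and turns the commanded pose from where the row before left it, along the tool's axes as they then stand; what a row does not reach is not made up. A row lasts 1/8 s, in which the tool goes at most 62.5 mm and 10.7 degrees, less where a joint would pass 70% of its speed; a pose out of reach is approached as far as the arm can. A call with a gripper value outside its range is refused whole. The fingers move at their own pace and stop on an object; "newtons" is the grip in N (left out, the last holds). Time passes only in rows, so rows that do not move let the fingers close, or fill a call up. It gives the time, the measured TCP pose, the force and the opening at its end, in the units of the state.
- ctrl.state(): the state, without advancing time (a new reading comes with each control period).
- ctrl.read_camera(name): name is "side" or "top" or "wrist"; returns a dict with "img" (420x560x3 uint8, red, green, blue), "fx", "fy", "cx", "cy" (pixels), "k1" (the pictures are not rectified: a ray, as slopes to the right and down, at radius r is drawn at 1 + k1 r^2 times it, then the intrinsics apply), "pose" (4x4, takes a point from camera to world coordinates); the wrist camera has in their place "hand_eye" (4x4, takes a point from camera to tool coordinates, whose origin is the TCP and whose axes are the tool frame's). Camera axes: x right, y down, z forward; pixel columns grow to the right and rows downward; lengths in m; the calibration is good to about 2 mm. A picture is of the moment at which its call begins: read the wrist's pose just before it. There is no depth.
- ctrl.close_job(): hands the job in, once; it reports no verdict.
The state is a dict: "clock": time; "q": joint angles; "dq": joint speeds; "joint_efforts": joint torques, N m; "tool_pos": TCP position; "eef_rot": TCP orientation; "ft_force": force on the tool from outside, world axes, zero at the start; "ft_torque": the same for the moment, N m; "gripper_width": opening from 0.0 (shut) to 1.0 (fully open).
Only numpy, scipy, OpenCV 4.12 (cv2) and the standard library are available. Lean on these libraries where they do the work, as an engineer would, in place of code of your own. Each camera call takes 0.05 s, during which the arm holds its last target.

### The job

Screw the T-handled puller fully home into the aluminium heat-sink plug in the head tube, draw the plug straight out of the tube with it, and set it down gently, standing upright in the green tray beside the brass plug with the puller still screwed in. Do not disturb the brass plug, the two handled tools in the block, the white jar or the black headset ring.

Things in the scene. Friction and masses are not known exactly. Their poses are not given: they have to be found in the camera images.
- puller_grip (a point): Steel T-handled puller, 108 mm tall, 0.3 to 0.5 kg, hanging upright by its collar in the big hole of the dark wooden block. Point: centre of its square hub, 24 x 24 mm, 40 mm tall, the place to grip. z up the rod; x along the 10 mm cross-bar (115 mm over its red end balls, at hub mid-height, out of the hub's x faces), so the fingers go on the bare y faces. Hub's foot is 20 mm below.
- puller_seat (a point): Centre of the underside of the puller's collar (38 mm diameter, 6 mm thick), 50 mm below puller_grip; axes as puller_grip. Between hub and collar is a 17 mm round shank. The seat meets plug_face when the puller is fully home.
- puller_nose (a point): Tip of the puller's threaded end, 88 mm below puller_grip; axes as puller_grip. Tapered nose, 7 mm at the tip, 17 mm from 16 mm up; above it a two-start right-hand round thread, 25 mm across, whose two lower ends lie 18 mm above the tip, in line with the cross-bar.
- plug_face (a point): Aluminium heat-sink plug, 44 mm diameter, 72 mm tall, about 0.2 kg, in the bore of the head tube. Point: centre of its upper face at the mouth of its tapped hole, 3 mm below the tube's rim; z up; two small red marks on the face lie at +x and -x. Hole: 28 mm bore, 20 mm inside its thread, 46 mm deep; two-start right-hand round thread, 20 mm advance a full turn.
- plug_thread (a point): On the hole's axis, 7 mm below plug_face, where its thread starts. With the cross-bar in line with the red marks the puller drops in until its collar is about 9 mm off the face; about 150 degrees clockwise from above, pushed lightly, bring it home; 40 more only take up slack. From other angles: up to half a turn more. Play 1.5 mm sideways, 2 mm along. Let go, it stays in, leaning a little.
- plug_foot (a point): Centre of the plug's flat underside, 72 mm below plug_face, same axes. Rubber O-rings grip the tube: the plug does not turn with the puller's light friction, and takes 8 to 15 N to draw for the first 50 mm.
- tube_rim (a point): Grey bicycle head tube with two socket stubs, fixed upright between blue jaws on a dark steel plate. Point: centre of its upper rim, 140 mm above the bench; z up, x toward the stubs. Bore 46 mm, outside 55 mm. The plug's foot starts 75 mm below the rim and is clear above it. Nothing of the fixture is higher than the rim; it reaches at most 125 mm from this axis.
- tray_in (a point): Green open tray, 200 x 135 mm, rim 26 mm above the bench, floor 4 mm. This point is the centre of its floor; x along its length, toward the brass plug's end. The brass plug stands about 66 mm along x; the rest of the tray is free.
- brass_plug: Bystander: brass plug, 30 mm diameter, 62 mm tall, 0.25 kg, standing in the tray; origin at the centre of its underside.
- block: Dark wooden tool block, 135 x 85 x 55 mm tall, fixed; origin under its centre. The puller hangs 35 mm from the centre toward -x; the two wooden handles stand 45 mm toward +x, tops 140 to 150 mm above the bench.
- awl: Bystander: awl with a pale wooden handle standing in the block; origin at the handle's foot.
- round_file: Bystander: file with a red handle standing in the block; origin at the handle's foot.
- flux_jar: Bystander: white jar with a blue label, 72 mm diameter, 85 mm tall; origin at the centre of its underside.
- head_cup: Bystander: black headset ring, 51 mm diameter, 16 mm tall; origin at the centre of its underside.
Not all that is in view belongs to the job. Leave any orange or purple look-alike of the part that bears puller_grip alone.

How it is judged:
On the way, in this order (a step that is already met when the one before it is completed fails the run):
1. The puller is screwed home, its collar on the plug's face, with the plug still in the tube (distance between puller_seat and plug_face below 0.003 m and z of plug_face in the frame of tube_rim below 0.004 m), for 0.2 s.
2. The plug is drawn straight out of the tube on the puller (z of plug_foot in the frame of tube_rim above 0.003 m and distance between puller_seat and plug_face below 0.008 m and angle between plug_face's own z axis and vertical below 0.3 rad), for 0.1 s.
At the end, for the whole second after the job is handed in: The aluminium plug stands upright (within 6 degrees) on the tray's floor, with the puller still screwed in (collar within 8 mm of the plug's face), the brass plug still stands beside it, all at rest and let go (x of plug_foot in the frame of tray_in between -0.085 and 0.085 m and y of plug_foot in the frame of tray_in between -0.055 and 0.055 m and z of plug_foot in the frame of tray_in below 0.004 m and angle between each of plug_face, brass_plug's own z axis and vertical below 0.1 rad and distance between puller_seat and plug_face below 0.008 m and angle between puller_grip's own z axis and vertical below 0.25 rad and linear speed of each of brass_plug, plug below 0.02 m/s and linear speed of puller below 0.05 m/s); the robot touches nothing.
It fails at once if The plug is tipped over (angle between plug_face's own z axis and vertical above 0.6 rad).
It fails at once if The plug is dropped rather than set down (contact force between the fingers and puller below 0.1 N and linear speed of plug above 0.5 m/s).
It fails at once if The brass plug is moved or knocked over (distance of brass_plug from where it was at the start of the episode above 0.03 m or angle between brass_plug's own z axis and vertical above 0.4 rad).
It fails at once if One of the handled tools, the jar or the headset ring is disturbed (distance of any of awl, round_file, flux_jar, head_cup from where it was at the start of the episode above 0.03 m).
It also fails if it takes over 72 s, if anything falls off the work surface, if the arm or the gripper's body presses on something with over 40 N, if the wrist force passes 120 N, or if a joint passes its speed limit or range.

## Working session

There is one attempt and no reset: what is moved stays moved. The work goes in short steps, Python scripts to look and compute and a tool call to move; the robot and the scene stay as the last step left them, time stands still between calls to the robot, and variables do not carry over. Pictures are saved under pics/ and viewed, and the job is handed in when it is done.

Besides the shell and the picture viewer there is one more tool, called after ">>>" by a JSON object that holds its "fn" and its "kwargs", one argument or row to a line. apply_moves: Moves the arm, as the interface text tells. Its arguments: {"type":"object","properties":{"deltas":{"type":"array"},"newtons":{"type":"number"}},"required":["deltas"]}

```bash
ls; mkdir -p pics
cat > h.py <<'E'
import numpy as np, cv2
from station import ctrl
from scipy.spatial.transform import Rotation as R
def cam(n):
    s=ctrl.state()
    c=ctrl.read_camera(n)
    if n=='wrist':
        T=np.eye(4); q=s['eef_rot']; T[:3,:3]=R.from_quat([q[1],q[2],q[3],q[0]]).as_matrix(); T[:3,3]=s['tool_pos']
        c['pose']=T@np.array(c['hand_eye'])
    return c
def ray(c,u,v):
    x=(u-c['cx'])/c['fx']; y=(v-c['cy'])/c['fy']; rd=np.hypot(x,y)
    r=rd
    for _ in range(30): r=rd/(1+c['k1']*r*r)
    s=r/rd if rd>0 else 1
    P=np.array(c['pose']); d=P[:3,:3]@np.array([x*s,y*s,1]); return P[:3,3],d/np.linalg.norm(d)
def onz(c,u,v,z):
    o,d=ray(c,u,v); return o+d*(z-o[2])/d[2]
def proj(c,p):
    P=np.array(c['pose']); q=P[:3,:3].T@(np.array(p)-P[:3,3]); x,y=q[0]/q[2],q[1]/q[2]; k=1+c['k1']*(x*x+y*y)
    return c['fx']*x*k+c['cx'],c['fy']*y*k+c['cy']
def save(c,n): cv2.imwrite('pics/'+n+'.png',cv2.cvtColor(c['img'],cv2.COLOR_RGB2BGR))
def load(n):
    import pickle; return pickle.load(open(n+'.pkl','rb'))
def dump(c,n):
    import pickle; pickle.dump({k:np.array(v) for k,v in c.items()},open(n+'.pkl','wb')); save(c,n)
E
python3 - <<'E'
from h import *
print(ctrl.state())
for n in ['side','top','wrist']:
    c=cam(n); dump(c,n+'0'); print(n,c['fx'],c['k1'],np.round(c['pose'],3).tolist())
E
```

```text
pics
{'clock': 0.0, 'q': array([ 1.25780722,  0.4118856 , -0.01272119,  1.59701909,  0.00565775,
        1.1342982 , -0.08218804]), 'dq': array([-0.00097795,  0.00097849, -0.00050225, -0.00117404,  0.00073286,
       -0.00087336,  0.00143167]), 'joint_efforts': array([ 1.50946693e-03, -5.87949836e+01,  6.42244332e-01, -2.91073555e+01,
       -5.38310234e-02,  1.84640632e-02,  1.20231157e-04]), 'tool_pos': array([ 0.15129706, -0.60590236,  0.22182817]), 'eef_rot': array([-4.19052332e-04,  7.88168199e-01, -6.15459398e-01, -6.66613111e-04]), 'ft_force': array([-0.15536226, -0.19072376, -0.41828915]), 'ft_torque': array([-0.02179698, -0.01717338, -0.05906068]), 'gripper_width': 0.9984945136942199}
side 403.0405357755427 -0.022617777716331694 [[-0.823, -0.41, 0.393, 0.208], [-0.568, 0.591, -0.573, 0.485], [0.002, -0.695, -0.719, 0.719], [0.0, 0.0, 0.0, 1.0]]
top 466.69325512740517 -0.11959256559412025 [[0.005, -0.996, 0.087, 0.414], [-1.0, -0.002, 0.029, -0.012], [-0.029, -0.087, -0.996, 1.276], [0.0, 0.0, 0.0, 1.0]]
wrist 310.6964240300227 -0.06591050165512853 [[0.243, -0.926, -0.29, 0.231], [-0.97, -0.232, -0.071, -0.585], [-0.002, 0.298, -0.955, 0.383], [0.0, 0.0, 0.0, 1.0]]
```

View pics/top0.png

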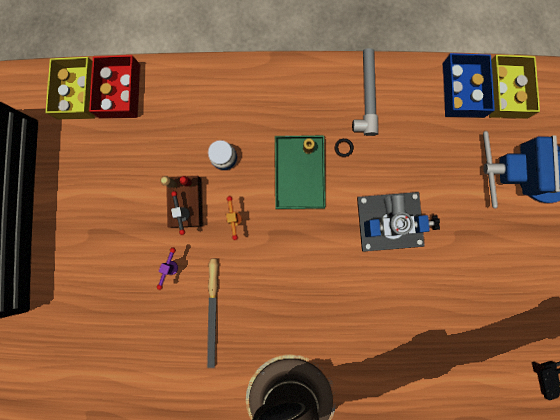

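View pics/side0.png

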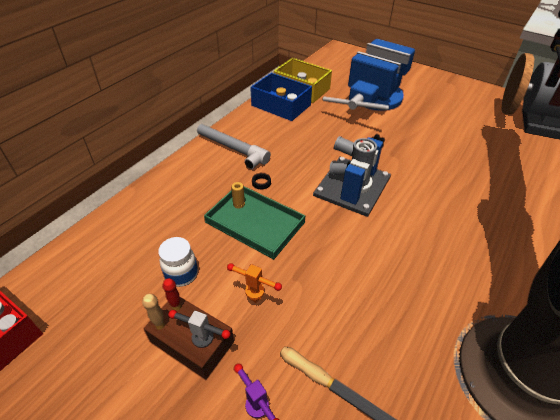

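View pics/wrist0.png

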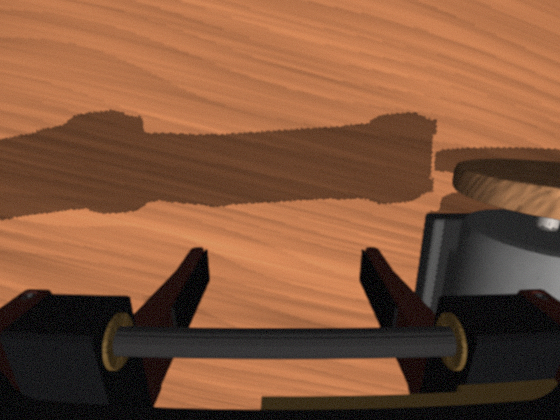

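Run:
```python
from h import *
t=load('top0');s=load('side0')
def crop(c,x0,x1,y0,y1,f): return cv2.resize(cv2.cvtColor(c['img'],cv2.COLOR_RGB2BGR)[y0:y1,x0:x1],None,fx=f,fy=f,interpolation=cv2.INTER_CUBIC)
a=crop(t,150,250,160,235,4);b=crop(t,350,450,180,255,4)
c=crop(s,130,230,270,345,4);d=crop(s,310,410,125,200,4)
cv2.imwrite('pics/crops.png',np.vstack([np.hstack([a,b]),np.hstack([c,d])]))
```

```text
(no output)
```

View pics/crops.png

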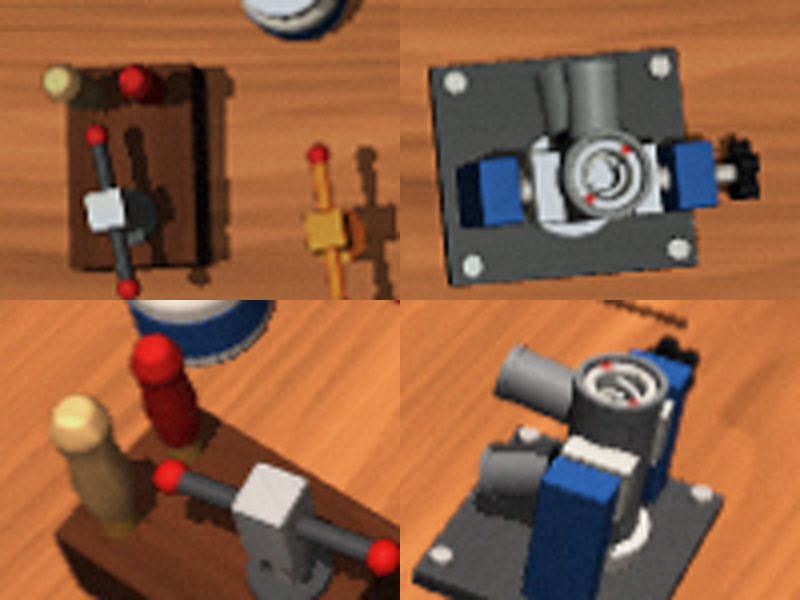

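Run:
```python
from h import *
t=load('top0');s=load('side0')
def red(c,x0,x1,y0,y1,th=60):
    im=c['img'].astype(int); m=((im[...,0]-np.maximum(im[...,1],im[...,2]))>th).astype(np.uint8)
    mm=np.zeros_like(m); mm[y0:y1,x0:x1]=m[y0:y1,x0:x1]
    n,l,st,ce=cv2.connectedComponentsWithStats(mm)
    w=(im[...,0]-np.maximum(im[...,1],im[...,2])).clip(0)
    r=[]
    for i in range(1,n):
        ys,xs=np.where(l==i); ww=w[ys,xs]; r.append((st[i,4],(xs*ww).sum()/ww.sum(),(ys*ww).sum()/ww.sum()))
    return r
for nm,c,bx in [('top',t,(150,195,185,238)),('side',s,(160,240,305,345))]:
    for a in red(c,*bx,90): print(nm,a,onz(c,a[1],a[2],.105))
for nm,c,bx in [('top',t,(390,415,210,236)),('side',s,(350,382,135,160))]:
    for th in(25,50):
      for a in red(c,*bx,th): print(nm,th,a,onz(c,a[1],a[2],.137))
# hub top corners
print('hubtop side',onz(s,130+267/4,270+193/4,.125),'top',onz(t,150+106/4,160+209/4,.125))
print('rim top',onz(t,350+206/4,180+175/4,.14),'side',onz(s,310+220/4,125+80/4,.14))
# tray, brass
im=t['img'];g=(im[...,1].astype(int)-im[...,0]>25).astype(np.uint8)
n,l,st,ce=cv2.connectedComponentsWithStats(g); i=1+np.argmax(st[1:,4]); print(st[i])
ys,xs=np.where(l==i); r=cv2.minAreaRect(np.c_[xs,ys].astype(np.float32)); print(r)
for p in cv2.boxPoints(r): print(onz(t,*p,.026))
print('brass',onz(t,309,144,.066), 'side',onz(s,238,185,.066))
```

```text
top (np.int32(18), np.float64(173.13054289266472), np.float64(193.29879817654373)) [0.54850957 0.30123727 0.105     ]
top (np.int32(20), np.float64(181.24189340290718), np.float64(231.7681699590011)) [0.45021392 0.27779322 0.105     ]
side (np.int32(2), np.float64(161.49726775956285), np.float64(305.0)) [0.57447187 0.29823836 0.105     ]
side (np.int32(4), np.float64(197.4945355191257), np.float64(305.24863387978144)) [0.52310078 0.26307052 0.105     ]
side (np.int32(1), np.float64(203.0), np.float64(305.0)) [0.51562738 0.25728418 0.105     ]
side (np.int32(25), np.float64(210.8789725729212), np.float64(306.95994775794514)) [0.50195266 0.2524261  0.105     ]
side (np.int32(1), np.float64(219.0), np.float64(305.0)) [0.49295658 0.24153566 0.105     ]
side (np.int32(16), np.float64(221.68711656441718), np.float64(308.80981595092027)) [0.48439912 0.24458601 0.105     ]
side (np.int32(1), np.float64(227.0), np.float64(305.0)) [0.4816222  0.23366829 0.105     ]
side (np.int32(5), np.float64(234.19956140350877), np.float64(305.39912280701753)) [0.47093466 0.22720137 0.105     ]
side (np.int
[... 3863 characters left out ...]
) [ 0.42394177 -0.25718049  0.137     ]
side 50 (np.int32(8), np.float64(350.48062015503876), np.float64(157.45891472868217)) [ 0.47795302 -0.21118909  0.137     ]
hubtop side [0.49762018 0.28890215 0.125     ] top [0.49840962 0.28603036 0.125     ]
rim top [ 0.47064392 -0.27069296  0.14      ] side [ 0.46986318 -0.26927301  0.14      ]
[ 275  136   50   73 3196]
((299.4971923828125, 171.88101196289062), (72.43185424804688, 48.700477600097656), 88.63607025146484)
[0.71485541 0.04643275 0.026     ]
[ 0.71798169 -0.086573    0.026     ]
[ 0.51960404 -0.0903246   0.026     ]
[0.51616597 0.04049171 0.026     ]
brass [ 0.68422035 -0.04720218  0.066     ] side [ 0.68380448 -0.04887863  0.066     ]
```

```bash
cat >> h.py <<'E'
def cur():
    s=ctrl.state(); q=s['eef_rot']; M=R.from_quat([q[1],q[2],q[3],q[0]]).as_matrix()
    return np.array(s['tool_pos']),np.degrees(np.arctan2(M[1,0],M[0,0])),M
def rows(p0,y0,pts,yaws,opn,dec=2):
    # rounding error fed forward
    p=np.array(p0,float);y=np.radians(y0)
    for i,(a,b) in enumerate(zip(pts,yaws)):
        c,s=np.cos(y),np.sin(y); d=(np.array(a)-p)*100
        l=np.round([d[0]*c+d[1]*s, d[0]*s-d[1]*c, -d[2]],dec)
        t=round(-(np.radians(b)-y),3)
        p=p+np.array([l[0]*c+l[1]*s,l[0]*s-l[1]*c,-l[2]])/100; y-=t
        print(f"[{opn},[{l[0]:g},{l[1]:g},{l[2]:g}],{t:g}],",end='\n' if i%10==9 else ' ')
    print('end',p,np.degrees(y))
def lin(p0,y0,p1,y1,n,opn):
    f=np.linspace(0,1,n+1)[1:]
    rows(p0,y0,[np.array(p0)+(np.array(p1)-p0)*k for k in f],[y0+(y1-y0)*k for k in f],opn)
def arc(p0,y0,p1,y1,n,opn):
    f=np.linspace(0,1,n+1)[1:]; f=f
    r0,r1=np.hypot(*p0[:2]),np.hypot(*p1[:2]); a0,a1=np.arctan2(p0[1],p0[0]),np.arctan2(p1[1],p1[0])
    rows(p0,y0,[[(r0+(r1-r0)*k)*np.cos(a0+(a1-a0)*k),(r0+(r1-r0)*k)*np.sin(a0+(a1-a0)*k),p0[2]+(p1[2]-p0[2])*k] for k in f],[y0+(y1-y0)*k for k in f],opn)
E
python3 - <<'E'
from h import *
p,y,M=cur();print(p,y)
arc(p,y,[.499,.288,.25],103.4,20,100)
E
```

```text
[ 0.15134892 -0.60599941  0.22200533] -75.97003154000073
[100,[-0.51,-5.75,-0.14],-0.157], [100,[-0.13,-5.74,-0.14],-0.156], [100,[0.22,-5.72,-0.14],-0.157], [100,[0.59,-5.67,-0.14],-0.156], [100,[0.95,-5.6,-0.14],-0.157], [100,[1.3,-5.5,-0.14],-0.156], [100,[1.64,-5.39,-0.14],-0.157], [100,[1.97,-5.26,-0.14],-0.156], [100,[2.29,-5.09,-0.14],-0.157], [100,[2.61,-4.92,-0.14],-0.156],
[100,[2.9,-4.73,-0.14],-0.157], [100,[3.18,-4.51,-0.14],-0.156], [100,[3.45,-4.28,-0.14],-0.157], [100,[3.71,-4.03,-0.14],-0.156], [100,[3.93,-3.78,-0.14],-0.157], [100,[4.15,-3.5,-0.14],-0.156], [100,[4.35,-3.22,-0.14],-0.157], [100,[4.53,-2.92,-0.14],-0.157], [100,[4.69,-2.62,-0.14],-0.156], [100,[4.82,-2.3,-0.14],-0.157],
end [0.4989646  0.28801387 0.25000533] 103.42305411546002
```

>>> {"fn": "apply_moves", "kwargs": {
  "deltas": [
    [100, [-0.51, -5.75, -0.14], -0.157],
    [100, [-0.13, -5.74, -0.14], -0.156],
    [100, [0.22, -5.72, -0.14], -0.157],
    [100, [0.59, -5.67, -0.14], -0.156],
    [100, [0.95, -5.6, -0.14], -0.157],
    [100, [1.3, -5.5, -0.14], -0.156],
    [100, [1.64, -5.39, -0.14], -0.157],
    [100, [1.97, -5.26, -0.14], -0.156],
    [100, [2.29, -5.09, -0.14], -0.157],
    [100, [2.61, -4.92, -0.14], -0.156]
  ],
  "newtons": 40
}}

```text
clock: 1.4
tool_pos: [0.5535, -0.2333, 0.2364]
eef_rot: [-0.0, 0.993, 0.122, -0.0]
ft_force: [0.8, -0.1, 0.2]
gripper_width: 1.0
```

>>> {"fn": "apply_moves", "kwargs": {
  "deltas": [
    [100, [2.9, -4.73, -0.14], -0.157],
    [100, [3.18, -4.51, -0.14], -0.156],
    [100, [3.45, -4.28, -0.14], -0.157],
    [100, [3.71, -4.03, -0.14], -0.156],
    [100, [3.93, -3.78, -0.14], -0.157],
    [100, [4.15, -3.5, -0.14], -0.156],
    [100, [4.35, -3.22, -0.14], -0.157],
    [100, [4.53, -2.92, -0.14], -0.157],
    [100, [4.69, -2.62, -0.14], -0.156],
    [100, [4.82, -2.3, -0.14], -0.157]
  ]
}}

```text
clock: 2.65
tool_pos: [0.4983, 0.289, 0.2504]
eef_rot: [-0.0, 0.618, 0.786, -0.0]
ft_force: [0.9, 1.0, 0.3]
gripper_width: 0.997
```

Run:
```python
from h import *
p,y,M=cur();print(p,y,ctrl.state()['q'],ctrl.state()['clock'],ctrl.state()['ft_force'])
c=cam('wrist');dump(c,'w1');p,y,M=cur();print(p,y)
print(proj(c,[.499,.288,.125]))
```

```text
[0.49832214 0.28896926 0.25041383] 103.69839176446838 [ 0.08771533  0.47077643 -0.96656642  1.6369815   0.40414116  1.24939054
  0.85150291] 2.65 [0.91808882 0.96849791 0.30481853]
[0.49292711 0.29619064 0.25140441] 104.6348189437914
(np.float64(281.82468591996894), np.float64(205.84604605993798))
```

View pics/w1.png

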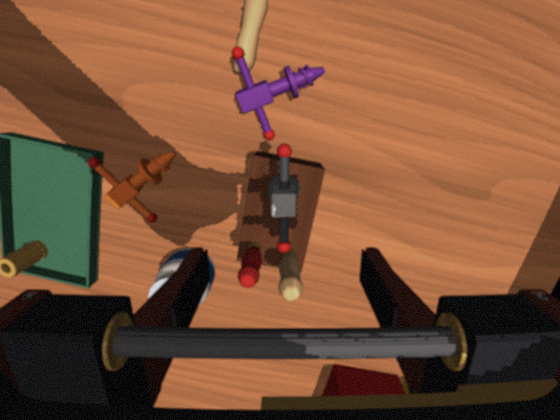

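>>> {"fn": "apply_moves", "kwargs": {
  "deltas": [
    [100, [0, 0, 0], 0],
    [100, [0, 0, 1.0], 0],
    [100, [0, 0, 2.0], 0],
    [100, [0, 0, 2.0], 0],
    [100, [0, 0, 2.0], 0],
    [100, [0, 0, 1.0], 0],
    [100, [0, 0, 0], 0],
    [100, [0, 0, 0], 0],
    [100, [0, 0, 0], 0],
    [100, [0, 0, 0], 0]
  ]
}}

```text
clock: 3.95
tool_pos: [0.4993, 0.2878, 0.1711]
eef_rot: [0.0, 0.62, 0.785, 0.0]
ft_force: [0.1, -0.3, -0.6]
gripper_width: 0.997
```

Run:
```python
from h import *
p,y,M=cur();print(p,y,ctrl.state()['ft_force'],M)
c=cam('wrist');dump(c,'w2');p,y,M=cur();print(p,y)
print(proj(c,[.499,.288,.125]))
```

```text
[0.49933285 0.28775257 0.17111978] 103.41758912876048 [ 0.14195874 -0.26888172 -0.62801436] [[-2.32046523e-01  9.72704336e-01  8.28342740e-04]
 [ 9.72704688e-01  2.32046420e-01  2.20432593e-04]
 [ 2.22017720e-05  8.56883484e-04 -9.99999633e-01]]
[0.49927321 0.28771866 0.17100677] 103.41695880148676
(np.float64(283.08463726874453), np.float64(235.58814045487088))
```

View pics/w2.png

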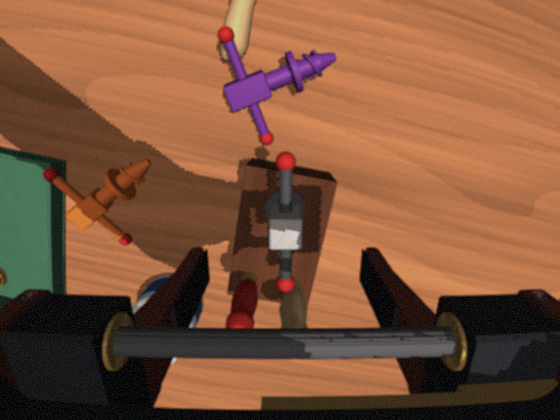

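Run:
```python
from h import *
c=load('w2')
a=onz(c,286,161,.105);b=onz(c,286,284,.105);d=a-b
print(a,b,(a+b)/2,np.degrees(np.arctan2(d[1],d[0])),np.linalg.norm(d)); print(onz(c,285.5,234.5,.125))
```

```text
[0.44935947 0.27831451 0.105     ] [0.54822822 0.30215303 0.105     ] [0.49879385 0.29023377 0.105     ] -166.44399287975685 0.10170204160789569
[0.4977835  0.28948903 0.125     ]
```

>>> {"fn": "apply_moves", "kwargs": {
  "deltas": [
    [100, [0.1, 0, 1.0], 0],
    [100, [0, 0, 1.5], 0],
    [100, [0, 0, 2.0], 0],
    [100, [0, 0, 2.0], 0],
    [100, [0, 0, 1.2], 0],
    [100, [0, 0, 0.5], 0],
    [100, [0, 0, 0], 0],
    [0, [0, 0, 0], 0],
    [0, [0, 0, 0], 0],
    [0, [0, 0, 0], 0]
  ],
  "newtons": 40
}}

```text
clock: 5.25
tool_pos: [0.4991, 0.2886, 0.089]
eef_rot: [0.0, 0.62, 0.785, 0.0]
ft_force: [0.5, 0.3, 0.5]
gripper_width: 0.695
```

>>> {"fn": "apply_moves", "kwargs": {
  "deltas": [
    [0, [0, 0, 0], 0],
    [0, [0, 0, 0], 0],
    [0, [0, 0, 0], 0],
    [0, [0, 0, 0], 0],
    [0, [0, 0, 0], 0],
    [0, [0, 0, 0], 0],
    [0, [0, 0, 0], 0],
    [0, [0, 0, 0], 0],
    [0, [0, 0, -0.2], 0],
    [0, [0, 0, -0.8], 0]
  ],
  "newtons": 40
}}

```text
clock: 6.5
tool_pos: [0.4983, 0.2881, 0.0982]
eef_rot: [-0.0, 0.62, 0.785, -0.001]
ft_force: [0.4, -0.7, -4.1]
gripper_width: 0.272
```

>>> {"fn": "apply_moves", "kwargs": {
  "deltas": [
    [0, [0, 0, -1.5], 0],
    [0, [0, 0, -2.5], 0],
    [0, [0, 0, -3.0], 0],
    [0, [0, 0, -3.5], 0],
    [0, [0, 0, -3.5], 0],
    [0, [0, 0, -2.7], 0],
    [0, [0, 0, -1.5], 0],
    [0, [0, 0, -0.5], 0],
    [0, [0, 0, 0], 0],
    [0, [0, 0, 0], 0]
  ]
}}

```text
clock: 7.75
tool_pos: [0.4986, 0.2882, 0.2846]
eef_rot: [-0.0, 0.62, 0.785, -0.001]
ft_force: [0.0, -0.0, -4.7]
gripper_width: 0.27
```

Run:
```python
from h import *
p,y,M=cur();print(p,y,ctrl.state()['ft_force'],ctrl.state()['ft_torque'])
c=cam('wrist');dump(c,'w3')
c=cam('side');dump(c,'s3')
arc(p,y,[.4724,-.2713,.285],52.7,20,0)
```

```text
[0.49857236 0.28823534 0.28455461] 103.42795979753512 [ 1.53380043e-03 -4.68493656e-02 -4.73582007e+00] [ 0.05888465 -0.17038668  0.05565336]
[0,[-2.94,0.63,-0],0.044], [0,[-2.94,0.61,-0],0.045], [0,[-2.94,0.58,-0.01],0.044], [0,[-2.93,0.56,0],0.044], [0,[-2.93,0.53,-0],0.044], [0,[-2.93,0.51,-0],0.045], [0,[-2.92,0.48,-0.01],0.044], [0,[-2.92,0.45,0],0.044], [0,[-2.91,0.43,-0],0.044], [0,[-2.91,0.41,-0],0.045],
[0,[-2.9,0.38,-0],0.044], [0,[-2.9,0.36,-0.01],0.044], [0,[-2.9,0.33,0],0.044], [0,[-2.88,0.31,-0],0.045], [0,[-2.89,0.28,-0],0.044], [0,[-2.87,0.26,-0.01],0.044], [0,[-2.87,0.23,0],0.045], [0,[-2.87,0.21,-0],0.044], [0,[-2.86,0.19,-0],0.044], [0,[-2.85,0.16,-0],0.044],
end [ 0.47236159 -0.27131073  0.28495461] 52.72119492845726
```

View pics/w3.png

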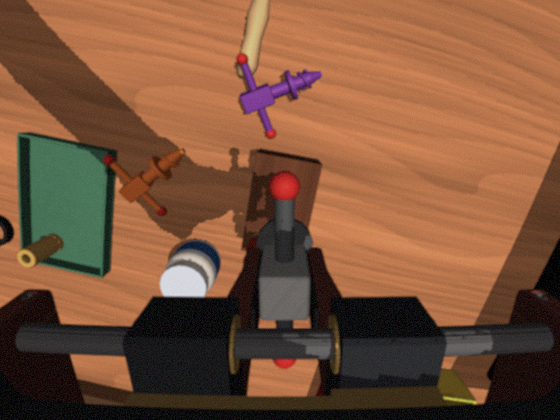

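View pics/s3.png

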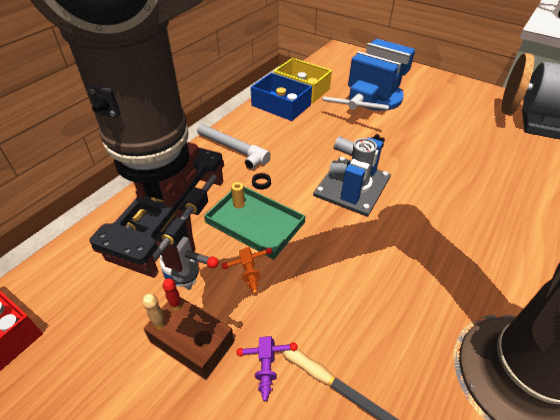

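>>> {"fn": "apply_moves", "kwargs": {
  "deltas": [
    [0, [-2.94, 0.63, 0], 0.044],
    [0, [-2.94, 0.61, 0], 0.045],
    [0, [-2.94, 0.58, -0.01], 0.044],
    [0, [-2.93, 0.56, 0], 0.044],
    [0, [-2.93, 0.53, 0], 0.044],
    [0, [-2.93, 0.51, 0], 0.045],
    [0, [-2.92, 0.48, -0.01], 0.044],
    [0, [-2.92, 0.45, 0], 0.044],
    [0, [-2.91, 0.43, 0], 0.044],
    [0, [-2.91, 0.41, 0], 0.045]
  ]
}}

```text
clock: 9.1
tool_pos: [0.5605, 0.0002, 0.2853]
eef_rot: [-0.0, 0.777, 0.629, -0.0]
ft_force: [0.6, -0.2, -3.8]
gripper_width: 0.272
```

>>> {"fn": "apply_moves", "kwargs": {
  "deltas": [
    [0, [-2.9, 0.38, 0], 0.044],
    [0, [-2.9, 0.36, -0.01], 0.044],
    [0, [-2.9, 0.33, 0], 0.044],
    [0, [-2.88, 0.31, 0], 0.045],
    [0, [-2.89, 0.28, 0], 0.044],
    [0, [-2.87, 0.26, -0.01], 0.044],
    [0, [-2.87, 0.23, 0], 0.045],
    [0, [-2.87, 0.21, 0], 0.044],
    [0, [-2.86, 0.19, 0], 0.044],
    [0, [-2.85, 0.16, 0], 0.044]
  ]
}}

```text
clock: 10.35
tool_pos: [0.4721, -0.2715, 0.2855]
eef_rot: [-0.0, 0.896, 0.443, -0.0]
ft_force: [0.1, -0.2, -4.3]
gripper_width: 0.266
```

>>> {"fn": "apply_moves", "kwargs": {
  "deltas": [
    [0, [0, 0, 0], 0],
    [0, [0, 0, 0], 0],
    [0, [0, 0, 0], 0],
    [0, [0, 0, 0], 0],
    [0, [0, 0, 0], 0],
    [0, [0, 0, 0.5], 0],
    [0, [0, 0, 0.5], 0],
    [0, [0, 0, 0], 0],
    [0, [0, 0, 0], 0],
    [0, [0, 0, 0], 0]
  ]
}}

```text
clock: 11.6
tool_pos: [0.4727, -0.271, 0.2762]
eef_rot: [0.0, 0.896, 0.444, 0.0]
ft_force: [0.9, -0.5, -4.0]
gripper_width: 0.272
```

Run:
```python
from h import *
p,y,M=cur();s=ctrl.state();print(p,y,s['ft_force'],s['ft_torque'],s['q'],s['clock'])
w=cam('wrist');dump(w,'w4')
c=cam('side');dump(c,'s4')
t=cam('top');dump(t,'t4')
cr=cv2.resize(cv2.cvtColor(c['img'],cv2.COLOR_RGB2BGR)[60:210,290:440],None,fx=4,fy=4,interpolation=cv2.INTER_CUBIC)
cv2.imwrite('pics/s4c.png',cr)
print(M)
```

```text
[ 0.47269518 -0.27099353  0.27618311] 52.711847035668626 [ 0.86335277 -0.48699471 -4.01305557] [-0.03385375 -0.17589915 -0.04636819] [ 0.96765208  0.30333882 -0.67156676  1.6853054   0.19913986  1.22220506
  1.16993511] 11.6
[[ 6.05823907e-01  7.95598737e-01  2.05771153e-04]
 [ 7.95598764e-01 -6.05823891e-01 -1.40488017e-04]
 [ 1.28889917e-05  2.48822274e-04 -9.99999969e-01]]
```

View pics/w4.png

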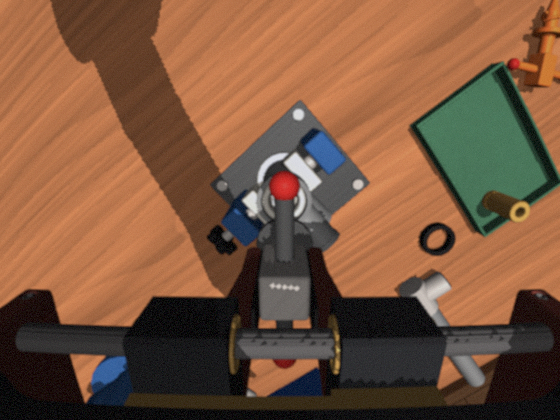

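View pics/s4c.png

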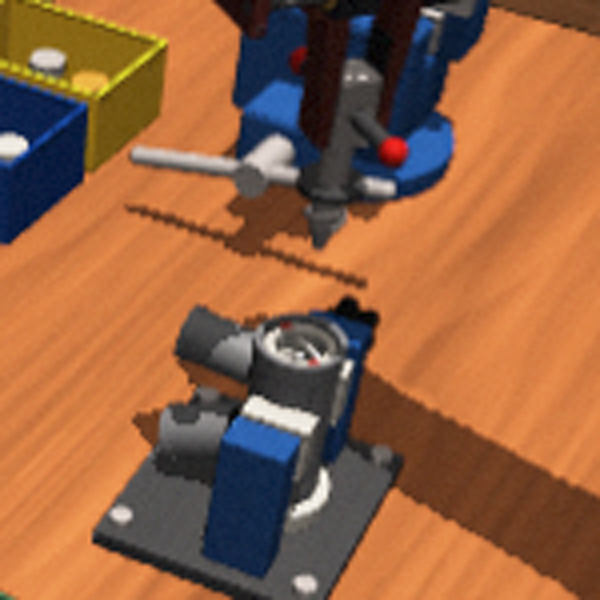

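Run:
```python
from h import *
c=load('s4')
f=lambda p:[(round((a-b)*4)) for a,b in zip(proj(c,p),(290,60))]
for z in (.204,.242,.292,.312): print(z,f([.4727,-.271,z]))
d=.0525*np.array([np.cos(np.radians(-37.3)),np.sin(np.radians(-37.3)),0])
print(f(np.array([.4727,-.271,.292])+d),f(np.array([.4727,-.271,.292])-d),'face',f([.4724,-.2713,.137]))
for p in [(319,246),(316,243),(322,243)]: print(onz(c,290+p[0]/4,60+p[1]/4,.204))
w=load('w4');print(onz(w,284.5,186,.292))
```

```text
0.204 [315, 245]
0.242 [326, 186]
0.292 [343, 103]
0.312 [350, 68]
[297, 57] [392, 153] face [297, 341]
[ 0.47045684 -0.27158706  0.204     ]
[ 0.47314732 -0.27335249  0.204     ]
[ 0.47035695 -0.27530769  0.204     ]
[ 0.4324882  -0.23956243  0.292     ]
```

>>> {"fn": "apply_moves", "kwargs": {
  "deltas": [
    [0, [0, 0, 1], 0],
    [0, [0, 0, 1.5], 0],
    [0, [0, 0, 1.5], 0],
    [0, [0, 0, 1.2], 0],
    [0, [0, 0, 0.6], 0],
    [0, [0, 0, 0.4], 0],
    [0, [0, 0, 0.4], 0],
    [0, [0, 0, 0.3], 0],
    [0, [0, 0, 0.1], 0],
    [0, [0, 0, 0], 0]
  ]
}}

```text
clock: 13.0
tool_pos: [0.4726, -0.271, 0.2061]
eef_rot: [0.0, 0.896, 0.444, 0.0]
ft_force: [1.3, 0.1, -4.0]
gripper_width: 0.275
```

>>> {"fn": "apply_moves", "kwargs": {
  "deltas": [
    [0, [0, 0, 0.3], 0],
    [0, [0, 0, 0.3], 0],
    [0, [0, 0, 0.3], 0],
    [0, [0, 0, 0.3], 0],
    [0, [0, 0, 0.2], 0],
    [0, [0, 0, 0.2], 0],
    [0, [0, 0, 0], 0],
    [0, [0, 0, 0], 0],
    [0, [0, 0, 0], 0],
    [0, [0, 0, 0], 0]
  ]
}}

```text
clock: 14.25
tool_pos: [0.4726, -0.271, 0.1901]
eef_rot: [0.0, 0.896, 0.444, 0.0]
ft_force: [-0.0, 0.3, -3.9]
gripper_width: 0.27
```

Run:
```python
from h import *
c=cam('side');dump(c,'s5')
cr=cv2.resize(cv2.cvtColor(c['img'],cv2.COLOR_RGB2BGR)[90:180,320:420],None,fx=6,fy=6,interpolation=cv2.INTER_CUBIC)
cv2.imwrite('pics/s5c.png',cr)
```

```text
(no output)
```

View pics/s5c.png

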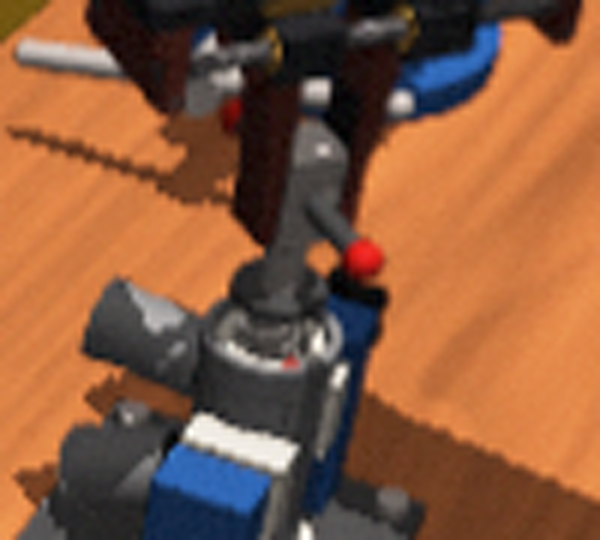

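>>> {"fn": "apply_moves", "kwargs": {
  "deltas": [
    [0, [0, 0, 0.2], 0],
    [0, [0, 0, 0.2], 0],
    [0, [0, 0, 0.2], 0],
    [0, [0, 0, 0.1], 0],
    [0, [0, 0, 0.1], 0],
    [0, [0, 0, 0.1], 0],
    [0, [0, 0, 0], 0],
    [0, [0, 0, 0], 0],
    [0, [0, 0, 0], 0],
    [0, [0, 0, 0], 0]
  ]
}}

```text
clock: 15.55
tool_pos: [0.4726, -0.271, 0.181]
eef_rot: [0.0, 0.896, 0.444, -0.0]
ft_force: [0.4, -0.6, -4.4]
gripper_width: 0.268
```

>>> {"fn": "apply_moves", "kwargs": {
  "deltas": [
    [0, [0, 0, 0.06], 0.14],
    [0, [0, 0, 0.06], 0.14],
    [0, [0, 0, 0.05], 0.14],
    [0, [0, 0, 0.05], 0.14],
    [0, [0, 0, 0.05], 0.14],
    [0, [0, 0, 0.05], 0.14],
    [0, [0, 0, 0.05], 0.14],
    [0, [0, 0, 0.05], 0.14],
    [0, [0, 0, 0], 0],
    [0, [0, 0, 0], 0]
  ]
}}

```text
clock: 16.8
tool_pos: [0.4727, -0.2708, 0.1769]
eef_rot: [0.0, 0.995, -0.098, 0.0]
ft_force: [-0.3, -0.3, -5.3]
gripper_width: 0.267
```

>>> {"fn": "apply_moves", "kwargs": {
  "deltas": [
    [0, [0, 0, 0.05], 0.14],
    [0, [0, 0, 0.05], 0.14],
    [0, [0, 0, 0.05], 0.14],
    [0, [0, 0, 0.05], 0.14],
    [0, [0, 0, 0.05], 0.14],
    [0, [0, 0, 0.05], 0.14],
    [0, [0, 0, 0.05], 0.14],
    [0, [0, 0, 0.05], 0.14],
    [0, [0, 0, 0], 0],
    [0, [0, 0, 0], 0]
  ]
}}

```text
clock: 18.05
tool_pos: [0.4727, -0.2709, 0.1729]
eef_rot: [-0.0, 0.791, -0.611, -0.0]
ft_force: [-0.0, 0.2, -4.8]
gripper_width: 0.272
```

>>> {"fn": "apply_moves", "kwargs": {
  "deltas": [
    [0, [0, 0, 0.05], 0.14],
    [0, [0, 0, 0.05], 0.14],
    [0, [0, 0, 0.05], 0.14],
    [0, [0, 0, 0.04], 0.1],
    [0, [0, 0, 0.02], 0.05],
    [0, [0, 0, 0], 0],
    [0, [0, 0, 0], 0],
    [0, [0, 0, 0], 0],
    [0, [0, 0, 0], 0],
    [0, [0, 0, 0], 0]
  ]
}}

```text
clock: 19.3
tool_pos: [0.4726, -0.271, 0.1707]
eef_rot: [-0.0, -0.586, 0.81, -0.0]
ft_force: [0.3, -0.5, -4.3]
gripper_width: 0.271
```

Run:
```python
from h import *
p,y,M=cur();s=ctrl.state();print(p,y,s['ft_force'],s['ft_torque'],s['q'],s['clock'])
c=cam('side');dump(c,'s6')
cr=cv2.resize(cv2.cvtColor(c['img'],cv2.COLOR_RGB2BGR)[90:180,320:420],None,fx=6,fy=6,interpolation=cv2.INTER_CUBIC)
cv2.imwrite('pics/s6c.png',cr)
```

```text
[ 0.47260848 -0.27096442  0.17074757] -108.27491881953412 [ 0.31775507 -0.49318996 -4.31503762] [0.06835281 0.01335305 0.00298134] [ 0.50142069  0.33101114 -0.08706186  1.84860735  0.03442665  0.96341278
 -1.49034387] 19.3
```

View pics/s6c.png

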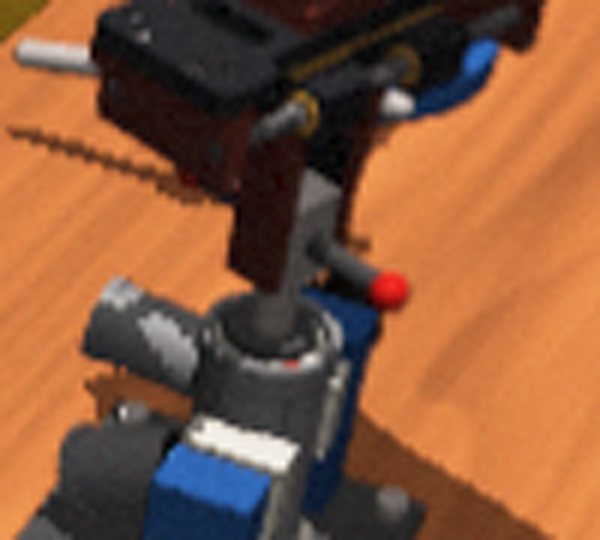

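>>> {"fn": "apply_moves", "kwargs": {
  "deltas": [
    [0, [0, 0, 0.04], 0.1],
    [0, [0, 0, 0.04], 0.1],
    [0, [0, 0, 0.03], 0.1],
    [0, [0, 0, 0.03], 0.1],
    [0, [0, 0, 0], 0],
    [0, [0, 0, 0], 0],
    [0, [0, 0, 0], 0],
    [0, [0, 0, 0], 0],
    [0, [0, 0, 0], 0],
    [0, [0, 0, 0], 0]
  ]
}}

```text
clock: 20.6
tool_pos: [0.4733, -0.2711, 0.1706]
eef_rot: [0.001, -0.414, 0.91, -0.001]
ft_force: [-1.1, 1.8, 6.2]
gripper_width: 0.272
```

Run:
```python
from h import *
p,y,M=cur();s=ctrl.state();print(p,y,s['ft_force'],s['ft_torque'],s['clock'])
```

```text
[ 0.47327007 -0.27109615  0.17055645] -131.09473672605156 [-1.10291208  1.83213054  6.19702851] [ 0.39024666  0.46321213 -0.13850368] 20.6
```

>>> {"fn": "apply_moves", "kwargs": {
  "deltas": [
    [0, [0, 0, -0.02], 0.08],
    [0, [0, 0, -0.02], 0.08],
    [0, [0, 0, -0.05], 0.04],
    [0, [0, 0, 0], 0],
    [0, [0, 0, -0.2], 0],
    [0, [0, 0, -0.3], 0],
    [0, [0, 0, -0.4], 0],
    [0, [0, 0, -0.4], 0],
    [0, [0, 0, -0.4], 0],
    [0, [0, 0, -0.4], 0]
  ],
  "newtons": 55
}}

```text
clock: 21.85
tool_pos: [0.472, -0.2709, 0.1912]
eef_rot: [-0.0, -0.32, 0.947, 0.0]
ft_force: [1.5, -1.7, -24.0]
gripper_width: 0.269
```

Run:
```python
from h import *
p,y,M=cur();s=ctrl.state();print(p,y,s['ft_force'],s['ft_torque'],s['clock'])
c=cam('side');dump(c,'s7')
cr=cv2.resize(cv2.cvtColor(c['img'],cv2.COLOR_RGB2BGR)[80:180,320:420],None,fx=6,fy=6,interpolation=cv2.INTER_CUBIC)
cv2.imwrite('pics/s7c.png',cr)
```

```text
[ 0.4720429  -0.27085655  0.19118485] -142.66911380606396 [  1.47149691  -1.71685559 -24.00516502] [-0.58907005 -0.11737055  0.00582775] 21.85
```

View pics/s7c.png

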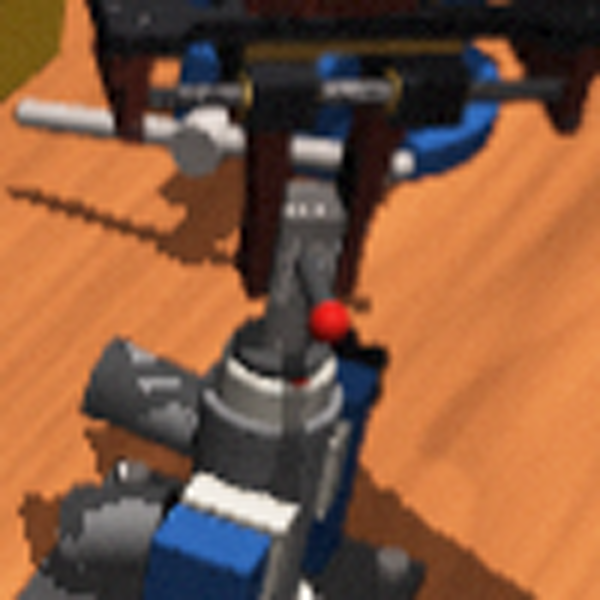

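The plug is rising with the puller (bright rim at crop (270,390), collar close on it). I continue straight up.

>>> {"fn": "apply_moves", "kwargs": {
  "deltas": [
    [0, [0, 0, -0.5], 0],
    [0, [0, 0, -0.6], 0],
    [0, [0, 0, -0.7], 0],
    [0, [0, 0, -0.7], 0],
    [0, [0, 0, -0.7], 0],
    [0, [0, 0, -0.7], 0],
    [0, [0, 0, -0.7], 0],
    [0, [0, 0, -0.7], 0],
    [0, [0, 0, -0.7], 0],
    [0, [0, 0, -0.7], 0]
  ]
}}

```text
clock: 23.15
tool_pos: [0.4727, -0.2709, 0.2588]
eef_rot: [0.0, -0.32, 0.947, -0.0]
ft_force: [0.5, -1.1, -7.9]
gripper_width: 0.274
```

>>> {"fn": "apply_moves", "kwargs": {
  "deltas": [
    [0, [0, 0, -0.7], 0],
    [0, [0, 0, -0.7], 0],
    [0, [0, 0, -0.7], 0],
    [0, [0, 0, -0.5], 0],
    [0, [0, 0, -0.5], 0],
    [0, [0, 0, -0.5], 0],
    [0, [0, 0, -0.4], 0],
    [0, [0, 0, 0], 0],
    [0, [0, 0, 0], 0],
    [0, [0, 0, 0], 0]
  ]
}}

```text
clock: 24.4
tool_pos: [0.4725, -0.2709, 0.298]
eef_rot: [-0.0, -0.32, 0.947, 0.0]
ft_force: [-0.4, -0.2, -7.2]
gripper_width: 0.269
```

Run:
```python
from h import *
p,y,M=cur();s=ctrl.state();print(p,y,s['ft_force'],s['ft_torque'],s['q'],s['clock'])
c=cam('side');dump(c,'s8')
cr=cv2.resize(cv2.cvtColor(c['img'],cv2.COLOR_RGB2BGR)[40:180,310:450],None,fx=4,fy=4,interpolation=cv2.INTER_CUBIC)
cv2.imwrite('pics/s8c.png',cr)
```

```text
[ 0.47250248 -0.27091143  0.29802533] -142.66929209861158 [-0.35420499 -0.18817341 -7.1882229 ] [0.02926599 0.00262228 0.06091812] [ 0.40187954  0.21601903  0.03599836  1.68864389 -0.00815797  1.23746242
 -2.0503347 ] 24.4
```

View pics/s8c.png

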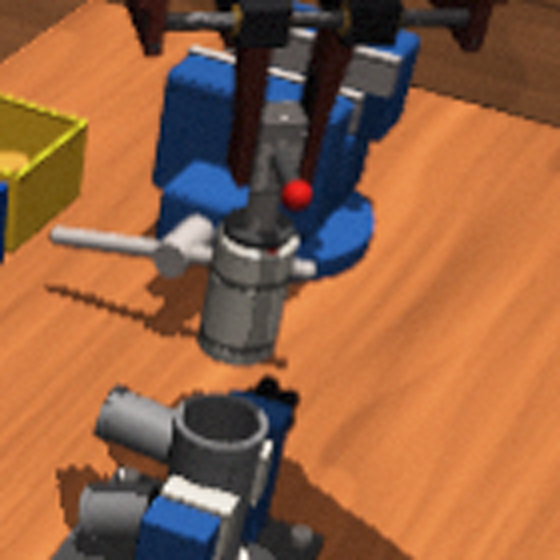

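Run:
```python
from h import *
p,y,M=cur()
q=np.array([.587,-.023,p[2]-.02])
f=np.array([0.02,.07,.14,.22,.31,.4,.5,.6,.69,.78,.86,.93,.97,.99,1,1,1,1,1,1]) 
rows(p,y,[p+(q-p)*k for k in f],[y]*20,0)
```

```text
[0,[-0.48,0.26,0.04],-0], [0,[-1.21,0.63,0.1],-0], [0,[-1.69,0.9,0.14],-0], [0,[-1.93,1.02,0.16],-0], [0,[-2.17,1.15,0.18],-0], [0,[-2.18,1.15,0.18],-0], [0,[-2.41,1.27,0.2],-0], [0,[-2.41,1.28,0.2],-0], [0,[-2.18,1.15,0.18],-0], [0,[-2.17,1.15,0.18],-0],
[0,[-1.93,1.02,0.16],-0], [0,[-1.69,0.89,0.14],-0], [0,[-0.96,0.51,0.08],-0], [0,[-0.49,0.26,0.04],-0], [0,[-0.24,0.13,0.02],-0], [0,[0,-0,-0],-0], [0,[0,-0,-0],-0], [0,[0,-0,-0],-0], [0,[0,-0,-0],-0], [0,[0,-0,-0],-0],
end [ 0.58700434 -0.02297133  0.27804344] -142.66743959594245
```

>>> {"fn": "apply_moves", "kwargs": {
  "deltas": [
    [0, [-0.48, 0.26, 0.04], 0],
    [0, [-1.21, 0.63, 0.1], 0],
    [0, [-1.69, 0.9, 0.14], 0],
    [0, [-1.93, 1.02, 0.16], 0],
    [0, [-2.17, 1.15, 0.18], 0],
    [0, [-2.18, 1.15, 0.18], 0],
    [0, [-2.41, 1.27, 0.2], 0],
    [0, [-2.41, 1.28, 0.2], 0],
    [0, [-2.18, 1.15, 0.18], 0],
    [0, [-2.17, 1.15, 0.18], 0]
  ]
}}

```text
clock: 25.7
tool_pos: [0.5624, -0.0754, 0.2825]
eef_rot: [0.0, -0.321, 0.947, 0.0]
ft_force: [0.2, 0.3, -6.1]
gripper_width: 0.269
```

>>> {"fn": "apply_moves", "kwargs": {
  "deltas": [
    [0, [-1.93, 1.02, 0.16], 0],
    [0, [-1.69, 0.89, 0.14], 0],
    [0, [-0.96, 0.51, 0.08], 0],
    [0, [-0.49, 0.26, 0.04], 0],
    [0, [-0.24, 0.13, 0.02], 0],
    [0, [0, 0, 0], 0],
    [0, [0, 0, 0], 0],
    [0, [0, 0, 0], 0],
    [0, [0, 0, 0], 0],
    [0, [0, 0, 0], 0]
  ]
}}

```text
clock: 26.95
tool_pos: [0.5871, -0.0231, 0.2783]
eef_rot: [0.0, -0.32, 0.947, -0.0]
ft_force: [0.2, -0.2, -7.2]
gripper_width: 0.269
```

Run:
```python
from h import *
p,y,M=cur();s=ctrl.state();print(p,y,s['ft_force'],s['q'],s['clock'])
c=cam('side');dump(c,'s9')
cr=cv2.resize(cv2.cvtColor(c['img'],cv2.COLOR_RGB2BGR)[110:260,170:320],None,fx=4,fy=4,interpolation=cv2.INTER_CUBIC)
cv2.imwrite('pics/s9c.png',cr)
```

```text
[ 0.5870927 -0.0230831  0.2782803] -142.66999575678716 [ 0.17523395 -0.15841901 -7.24572457] [ 0.04313594  0.31042112 -0.11192033  1.60985646  0.03634866  1.2233049
 -2.56591932] 26.95
```

View pics/s9c.png

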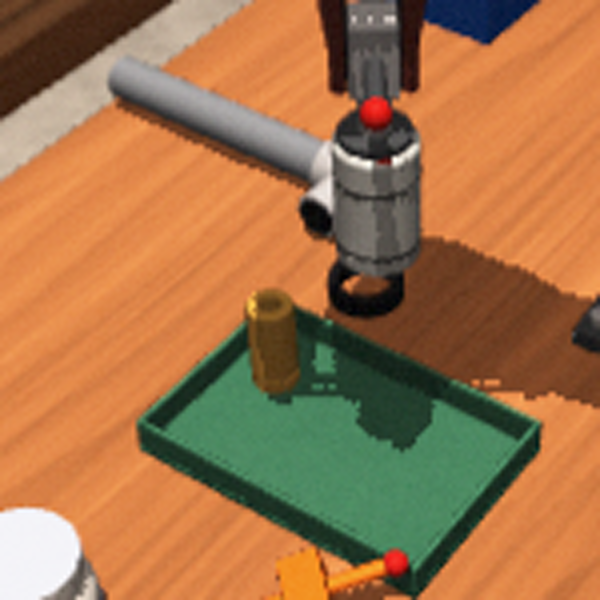

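>>> {"fn": "apply_moves", "kwargs": {
  "deltas": [
    [0, [0, 0, 0.7], 0],
    [0, [0, 0, 1.5], 0],
    [0, [0, 0, 2.2], 0],
    [0, [0, 0, 2.5], 0],
    [0, [0, 0, 2.5], 0],
    [0, [0, 0, 2.4], 0],
    [0, [0, 0, 1.8], 0],
    [0, [0, 0, 1.2], 0],
    [0, [0, 0, 0.6], 0],
    [0, [0, 0, 0.2], 0]
  ]
}}

```text
clock: 28.25
tool_pos: [0.5873, -0.023, 0.1223]
eef_rot: [0.0, -0.32, 0.947, -0.0]
ft_force: [0.3, 0.7, -6.4]
gripper_width: 0.274
```

>>> {"fn": "apply_moves", "kwargs": {
  "deltas": [
    [0, [0, 0, 0.1], 0],
    [0, [0, 0, 0.1], 0],
    [0, [0, 0, 0.1], 0],
    [0, [0, 0, 0.1], 0],
    [0, [0, 0, 0], 0],
    [0, [0, 0, 0], 0],
    [0, [0, 0, 0], 0],
    [0, [0, 0, 0], 0],
    [0, [0, 0, 0], 0],
    [0, [0, 0, 0], 0]
  ]
}}

```text
clock: 29.5
tool_pos: [0.5871, -0.023, 0.1182]
eef_rot: [0.0, -0.32, 0.947, -0.0]
ft_force: [0.3, -0.6, -6.2]
gripper_width: 0.272
```

Run:
```python
from h import *
p,y,M=cur();s=ctrl.state();print(p,y,s['ft_force'],s['q'],s['clock'])
c=cam('side');dump(c,'s10')
cr=cv2.resize(cv2.cvtColor(c['img'],cv2.COLOR_RGB2BGR)[110:260,170:320],None,fx=4,fy=4,interpolation=cv2.INTER_CUBIC)
cv2.imwrite('pics/s10c.png',cr)
```

```text
[ 0.58711977 -0.02301382  0.11824615] -142.6676975619143 [ 0.30678784 -0.58765768 -6.22136854] [ 0.03993779  0.45955715 -0.11051783  1.79303103  0.06289808  0.89235458
 -2.58871699] 29.5
```

View pics/s10c.png

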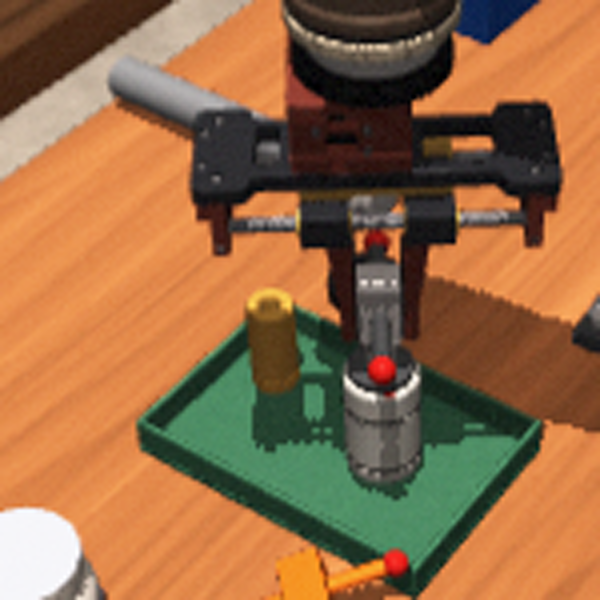

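>>> {"fn": "apply_moves", "kwargs": {
  "deltas": [
    [0, [0, 0, 0.1], 0],
    [0, [0, 0, 0.1], 0],
    [0, [0, 0, 0.1], 0],
    [0, [0, 0, 0.1], 0],
    [0, [0, 0, 0.1], 0],
    [0, [0, 0, 0.1], 0],
    [0, [0, 0, 0], 0],
    [0, [0, 0, 0], 0],
    [0, [0, 0, 0], 0],
    [0, [0, 0, 0], 0]
  ]
}}

```text
clock: 30.8
tool_pos: [0.5872, -0.023, 0.1123]
eef_rot: [0.0, -0.32, 0.947, -0.0]
ft_force: [-0.6, -0.4, -7.6]
gripper_width: 0.273
```

>>> {"fn": "apply_moves", "kwargs": {
  "deltas": [
    [0, [0, 0, 0.1], 0],
    [0, [0, 0, 0.05], 0],
    [0, [0, 0, 0.05], 0],
    [0, [0, 0, 0.05], 0],
    [0, [0, 0, 0], 0],
    [0, [0, 0, 0], 0],
    [0, [0, 0, 0], 0],
    [0, [0, 0, 0], 0],
    [0, [0, 0, 0], 0],
    [0, [0, 0, 0], 0]
  ]
}}

```text
clock: 32.05
tool_pos: [0.5871, -0.023, 0.1097]
eef_rot: [-0.0, -0.32, 0.947, -0.0]
ft_force: [-0.4, 0.3, -6.7]
gripper_width: 0.271
```

>>> {"fn": "apply_moves", "kwargs": {
  "deltas": [
    [0, [0, 0, 0.05], 0],
    [0, [0, 0, 0.05], 0],
    [0, [0, 0, 0.05], 0],
    [0, [0, 0, 0], 0],
    [0, [0, 0, 0], 0],
    [0, [0, 0, 0], 0],
    [0, [0, 0, 0], 0],
    [0, [0, 0, 0], 0],
    [0, [0, 0, 0], 0],
    [0, [0, 0, 0], 0]
  ]
}}

```text
clock: 33.3
tool_pos: [0.5873, -0.023, 0.1096]
eef_rot: [0.0, -0.32, 0.947, -0.0]
ft_force: [-4.2, 0.2, 7.0]
gripper_width: 0.272
```

>>> {"fn": "apply_moves", "kwargs": {
  "deltas": [
    [0, [0, 0, -0.05], 0],
    [0, [0, 0, -0.05], 0],
    [0, [0, 0, -0.04], 0],
    [0, [0, 0, 0], 0],
    [0, [0, 0, 0], 0],
    [0, [0, 0, 0], 0],
    [0, [0, 0, 0], 0],
    [0, [0, 0, 0], 0],
    [0, [0, 0, 0], 0],
    [0, [0, 0, 0], 0]
  ],
  "newtons": 20
}}

```text
clock: 34.55
tool_pos: [0.5872, -0.023, 0.1096]
eef_rot: [0.0, -0.32, 0.947, -0.0]
ft_force: [0.3, -0.1, -2.8]
gripper_width: 0.272
```

Run:
```python
from h import *
p,y,M=cur();s=ctrl.state();print(p,y,s['ft_force'],s['ft_torque'],s['clock'])
c=cam('side');dump(c,'s11')
cr=cv2.resize(cv2.cvtColor(c['img'],cv2.COLOR_RGB2BGR)[160:260,200:320],None,fx=6,fy=6,interpolation=cv2.INTER_CUBIC)
cv2.imwrite('pics/s11c.png',cr)
```

```text
[ 0.58721454 -0.02298783  0.10959573] -142.6659972278612 [ 0.31646484 -0.12436165 -2.75036754] [ 0.13905994 -0.13760478  0.00698542] 34.55
```

View pics/s11c.png

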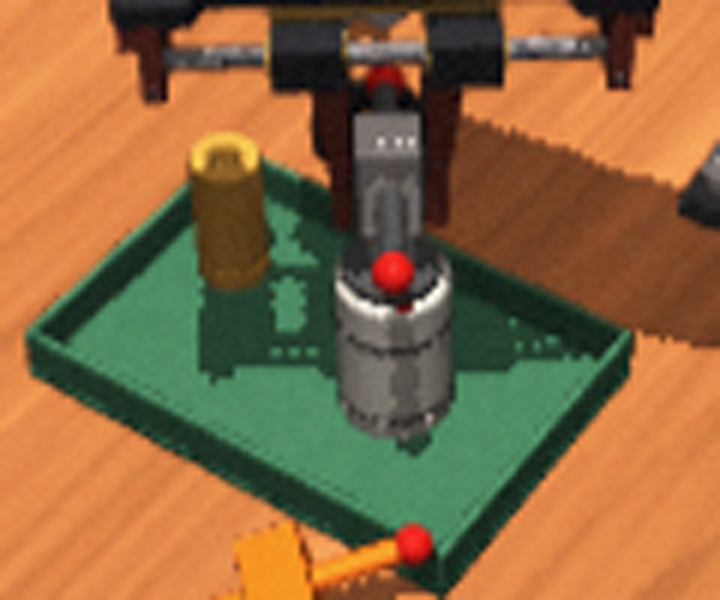

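>>> {"fn": "apply_moves", "kwargs": {
  "deltas": [
    [28, [0, 0, 0], 0],
    [29, [0, 0, 0], 0],
    [30, [0, 0, 0], 0],
    [32, [0, 0, 0], 0],
    [34, [0, 0, 0], 0],
    [36, [0, 0, 0], 0],
    [40, [0, 0, 0], 0],
    [46, [0, 0, 0], 0],
    [54, [0, 0, 0], 0],
    [62, [0, 0, 0], 0]
  ]
}}

```text
clock: 35.85
tool_pos: [0.5871, -0.023, 0.1096]
eef_rot: [-0.0, -0.32, 0.947, -0.0]
ft_force: [-0.3, -0.1, 0.1]
gripper_width: 0.605
```

Run:
```python
from h import *
p,y,M=cur();s=ctrl.state();print(p,y,s['ft_force'],s['gripper_width'],s['clock'])
c=cam('side');dump(c,'s12')
cr=cv2.resize(cv2.cvtColor(c['img'],cv2.COLOR_RGB2BGR)[160:260,200:320],None,fx=6,fy=6,interpolation=cv2.INTER_CUBIC)
cv2.imwrite('pics/s12c.png',cr)
c=cam('wrist');dump(c,'w12')
```

```text
[ 0.58710853 -0.02300834  0.10963917] -142.6666038731368 [-0.34181995 -0.08261466  0.1187529 ] 0.6051124488429362 35.85
```

View pics/s12c.png

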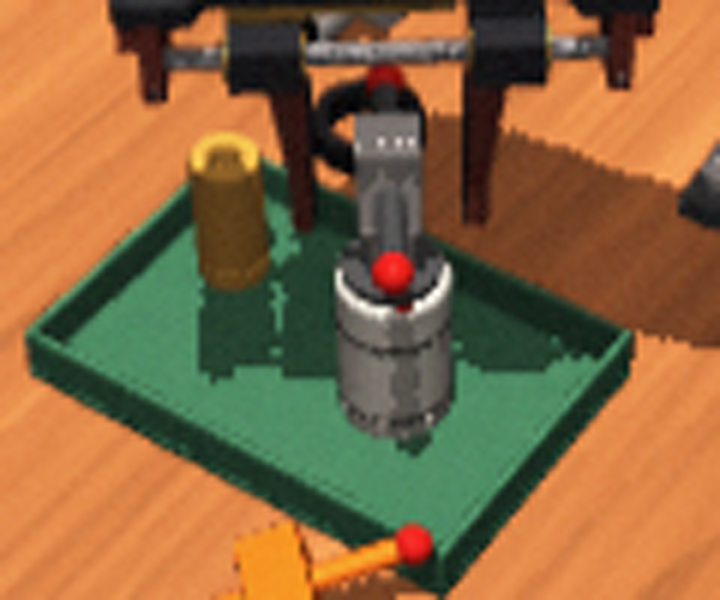

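View pics/w12.png

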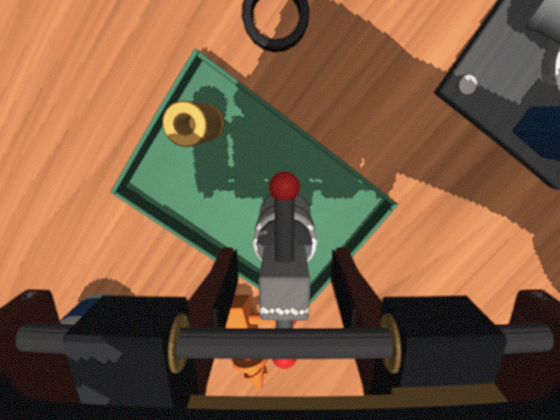

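>>> {"fn": "apply_moves", "kwargs": {
  "deltas": [
    [66, [0, 0, -0.4], 0],
    [70, [0, 0, -0.8], 0],
    [70, [0, 0, -1.2], 0],
    [70, [0, 0, -1.8], 0],
    [70, [0, 0, -2.2], 0],
    [70, [0, 0, -2.5], 0],
    [70, [0, 0, -2.5], 0],
    [70, [0, 0, -2.5], 0],
    [70, [0, 0, -1.5], 0],
    [70, [0, 0, -0.6], 0]
  ]
}}

```text
clock: 37.2
tool_pos: [0.5874, -0.023, 0.2709]
eef_rot: [0.001, -0.32, 0.947, -0.0]
ft_force: [0.5, -0.7, 0.4]
gripper_width: 0.697
```

>>> {"fn": "apply_moves", "kwargs": {
  "deltas": [
    [70, [0, 0, 0], 0],
    [70, [0, 0, 0], 0],
    [70, [0, 0, 0], 0],
    [70, [0, 0, 0], 0],
    [70, [0, 0, 0], 0],
    [70, [0, 0, 0], 0],
    [70, [0, 0, 0], 0],
    [70, [0, 0, 0], 0],
    [70, [0, 0, 0], 0],
    [70, [0, 0, 0], 0]
  ]
}}

```text
clock: 38.45
tool_pos: [0.5871, -0.023, 0.2697]
eef_rot: [-0.0, -0.32, 0.947, -0.0]
ft_force: [0.1, -0.4, -0.1]
gripper_width: 0.701
```

Run:
```python
from h import *
p,y,M=cur();s=ctrl.state();print(p,s['ft_force'],s['clock'])
c=cam('side');dump(c,'s13')
f=lambda p:[round((a-b)*6) for a,b in zip(proj(c,p),(200,160))]
for z in(.004,.076,.126,.146): print(z,f([.587,-.023,z]))
a=c['img']; cr=cv2.resize(cv2.cvtColor(a,cv2.COLOR_RGB2BGR)[160:260,200:320],None,fx=6,fy=6,interpolation=cv2.INTER_CUBIC)
cv2.imwrite('pics/s13c.png',cr)
```

```text
[ 0.58709446 -0.02301239  0.26966584] [ 0.07050688 -0.41858892 -0.13622714] 38.45
0.004 [390, 397]
0.076 [387, 269]
0.126 [385, 171]
0.146 [384, 130]
```

View pics/s13c.png

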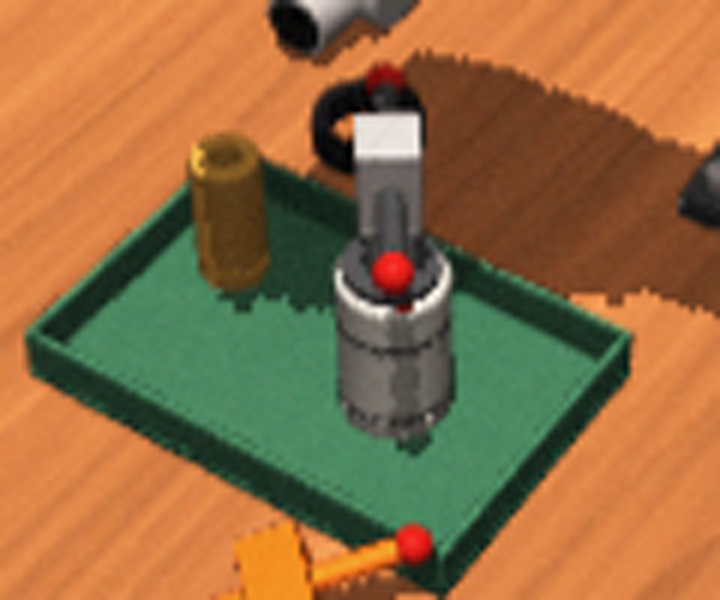

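View pics/s13.png

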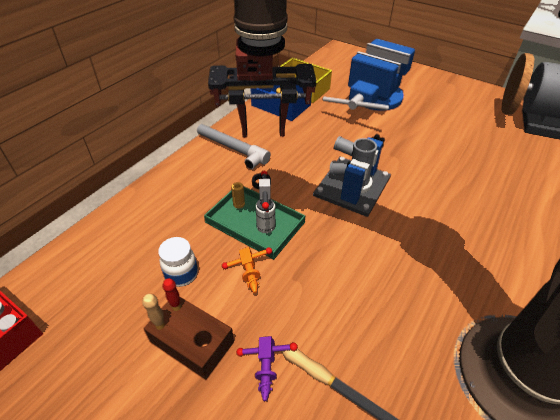

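```bash
python3 -c "
from station import ctrl
print(ctrl.close_job())"
```

```text
the job is handed in; nothing more can be done
None
```

I screwed the steel puller home into the aluminium plug, drew the plug straight out of the tube, and set it down in the green tray. I then let go, backed away and handed the job in at about 38.5 s of the 72 s; no verdict was reported.

- **Screwing home:** I turned it about 184° clockwise. It stopped with about 10 N of upward force, with the collar at a computed height of 0.1366 m against 0.137 m for the plug's face.
- **Draw:** the wrist read 24 N downward near the start, including about 4 N for the puller. The side view then showed the plug hanging upright above the tube.
- **Set-down:** the plug touched down at about (0.587, -0.023), roughly 30 mm from the tray's centre on the side away from the brass plug.
- **Last checks:** the final side picture shows the plug upright with the collar on its face and the puller still screwed in. The brass plug, handled tools, jar and ring look where they started. The gripper was clear and the wrist force was near zero.

**Disagreements:**
- The orange and purple look-alikes appeared upright in the first pictures and lying down at 2.65 s, before the arm had descended. The arm was never brought near them, and I did not find out why they changed.
- Touchdown came about 1–2 mm lower than I had computed, which is within the calibration.

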